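# Swap the odd nozzle in the case

## Task

One of the three cells of the nozzle case holds a short nozzle where a tall one belongs; the right tall one stands at the back of the wooden caddy, behind the jar and the steel shaker. Stand the jar and the shaker together on the dark steel side tray, then, while they wait there, put the tall nozzle from the caddy upright into the short one's cell and stand the short one on the side tray, where it stays. Once the swap is done, put the jar and the shaker back upright on the same coasters they came from, never tipping them over and leaving the two good nozzles where they stand in the case.

Things in the scene. Friction and masses are not known exactly. Their poses are not given: they have to be found in the camera images.
- jar: Round screw-lid jar, amber with a steel lid, 54 mm diameter, 105 mm high, about 0.2 kg. Origin at the centre of its underside, z up. At the start on one of the caddy's two front coasters (which one varies).
- shaker: Round plain steel shaker (dredger), 44 mm diameter, 91 mm high, straight up to 70 mm, about 0.11 kg. Origin at the centre of its underside, z up. At the start on the caddy's other front coaster.
- tall_nozzle_c: Steel piping nozzle of the tall kind, standing tip up: 56 mm high, foot rim 36 mm across and 4 mm high, above it a nearly straight barrel 31 to 29 mm across up to 34 mm height, then tapering to a 15 mm tip. Origin at the centre of its underside, z up. This one is the spare; at the start it stands on the caddy's back coaster.
- short_nozzle: Short conical steel piping nozzle, the wrong one: 36 mm high, 28 mm across its foot, tapering evenly to about 16 mm at its tip. Stands tip up in one of the case's three cells (which one varies). Origin at the centre of its underside, z up.
- tall_nozzle_a: Steel piping nozzle of the tall kind, standing tip up: 56 mm high, foot rim 36 mm across and 4 mm high, above it a nearly straight barrel 31 to 29 mm across up to 34 mm height, then tapering to a 15 mm tip. Origin at the centre of its underside, z up. A good one: stands in the case and stays there.
- tall_nozzle_b: Steel piping nozzle of the tall kind, standing tip up: 56 mm high, foot rim 36 mm across and 4 mm high, above it a nearly straight barrel 31 to 29 mm across up to 34 mm height, then tapering to a 15 mm tip. Origin at the centre of its underside, z up. A good one: stands in the case and stays there.
- nozzle_case: Fixed flat open nozzle case of black and grey plastic, 66 (x) by 178 (y) mm, with three cells in a row along its y axis, centres at y = -58, 0 and +58 mm (x = 0). Each cell is 58 (x) by 54 (y) mm inside; floor 3 mm above the worktop, walls 4 mm thick and 10 mm high. Origin at the centre of its underside.
- caddy: Fixed wooden caddy, 170 (x) by 180 (y) mm, a board whose top is 10 mm above the worktop, with a fence at the back (+x) and both sides reaching 22 mm, open at the front (-x). Two equal cork coasters of 72 mm diameter in front, at x = -30, y = +42 and -42 mm; a smaller one of 50 mm at the back, at x = +45, y = 0. Origin at the centre of its underside.
- side_tray: Fixed shallow empty dark steel tray, 170 (x) by 190 (y) mm; floor 3 mm above the worktop, rim 3 mm thick and 10 mm high. Origin at the centre of its underside.

How it is judged:
By the outcome, as a careful person would: the job done as asked, in the order asked, and still so for the second after the job is handed in, with the robot touching nothing.
It also fails if it takes over 139 s, if anything falls off the work surface, if the arm or the gripper's body presses on something with over 40 N, if the wrist force passes 120 N, or if a joint passes its speed limit or range.

## Robot

A 7-joint arm with a two-finger parallel gripper is mounted at the origin on a cart in front of the work surface, level with it; the furniture and walls round the work are solid. World frame = base frame: x ahead of the robot, y to its left, z up, the work surface at z = 0. Lengths are in m, angles in rad, forces in N, time in s.
With the tool pointing down it reaches from about 0.4 to 0.85 m from the base axis. Payload 10.4 kg.
Tool frame: the origin (TCP) lies at the very end of the fingers, on their centre line; the grasp point (between the pads) lies 19 mm behind it; z points along the fingers, y is the line along which they close (so a half turn about z gives the same grasp; the last joint's range is limited). The gripper opens to 87 mm and grips with 3 to 60 N. Pads are 19 mm wide; open, the fingers measure 117 mm over their backs; the gripper's body (75 mm by 190 mm) begins 51 mm behind the grasp point.
Start: joints at [1.275, 0.332, -0.065, 1.46, 0.022, 1.35, -0.088], TCP at [0.168, -0.602, 0.223] pointing down, gripper open.
Joint ranges: [-2.6, 2.6], [-0.5, 2.12], [-1.47, 1.34], [0.16, 2.42], [-1.27, 4.41], [0.06, 2.06], [-2.6, 2.6]. Speed limits (rad/s): [2.22, 2.22, 2.79, 2.79, 3.14, 3.14, 3.14].

## Interface

Orientations are given as a unit quaternion [x, y, z, w].
In Python, from station import robot gives the robot as it stands.
- The arm moves only by the tool nudge_tcp, called after "Call:" as a command line: name --argument value ..., lists and objects as JSON in quotes. Schema: {"type":"object","properties":{"steps":{"type":"string"},"jaw":{"type":"number"},"grip_force":{"type":"number"},"only":{"type":"string"},"quiet":{"type":"boolean"},"lines":{"type":"string"}},"required":["steps"],"additionalProperties":false}. steps is a string of 1 to 20 rows, parted by a bar, with the numbers parted by commas; each row has 4 numbers: dx, dy, dz in m, then a turn about the tool's z in rad; each row shifts and turns the commanded pose from where the row before left it, along the tool's axes as they then stand; what a row does not reach is not made up. A row lasts 1/8 s, in which the tool goes at most 0.0625 m and 0.188 rad, less where a joint would pass 70% of its speed; a pose out of reach is approached as far as the arm can. jaw is the finger opening in m, set as the call begins (left out keeps the last). The fingers move at their own pace and stop on an object; grip_force is the grip in N (left out, the last holds). Time passes only in rows, so rows that do not move let the fingers close. The tool returns the time, the measured TCP pose, the force, the opening and the grip force at its end. only (a regular expression) keeps the lines of the reply that match it, lines (a string "A,B") keeps lines A to B, and quiet returns only ok. Input that does not fit is refused with a message, and nothing moves.
- robot.read_state(): the state, without advancing time (a new reading comes with each control period).
- robot.get_image(name): name is "scene" or "top" or "wrist"; returns the picture (400x640x3 uint8, red, green, blue); there is no depth.
- robot.camera_params(name): a dict with "mtx" (3x3 intrinsics, pixels), "R" (3x3) and "t" (3): a world point X has camera coordinates R X + t. Camera axes: x right, y down, z forward; pixel columns grow to the right and rows downward; lengths in m; the calibration is good to about 2 mm. A picture is of the moment at which its call begins: read the wrist's pose just before it. camera_params takes no time and is no camera call; for the wrist camera it gives the pose at the moment of the call.
- robot.close_job(): hands the job in; it is judged then, once.
The state is a dict: "time": time; "joints": joint angles; "qvel": joint speeds; "joint_torque": joint torques, N m; "position": TCP position; "ee_rot": TCP orientation; "contact_force": force on the tool from outside, world axes, zero at the start; "torque": the same for the moment, N m; "width": finger opening in m; "grip_force": force on a finger pad.
Only numpy, scipy, OpenCV 4.12 (cv2) and the standard library are available. Lean on these libraries where they do the work, as an engineer would, in place of code of your own. Each camera call takes 0.05 s, during which the arm holds its last target. There are 200 camera calls.

## Working session

There is one attempt and no reset: what is moved stays moved. The work goes in short steps, Python scripts to look and compute and a tool call to move; the robot and the scene stay as the last step left them, time stands still between calls to the robot, and variables do not carry over. Pictures are saved under pics/ and viewed, at most 14 in all, crops included, and the job is handed in when it is done.

```bash
ls; mkdir -p pics; python3 - <<'E'
from station import robot
import cv2
s=robot.read_state(); print({k:s[k] for k in("time","position","ee_rot","width")})
for n in("top","scene"):
    cv2.imwrite(f"pics/{n}0.png",robot.get_image(n)[:,:,::-1])
    p=robot.camera_params(n);print(n,p)
E
```

```text
pics
station.py
{'time': 0.0, 'position': array([ 0.16830037, -0.60152595,  0.2217634 ]), 'ee_rot': array([ 9.90710334e-01,  1.35987335e-01, -1.21952693e-04, -6.80792714e-04]), 'width': 0.0872049847869935}
top {'mtx': array([[498.00848097,   0.        , 319.67405657],
       [  0.        , 498.00848097, 197.81624879],
       [  0.        ,   0.        ,   1.        ]]), 'R': array([[-0.01466009, -0.99983334,  0.01088002],
       [-0.99575649,  0.0136099 , -0.09101528],
       [ 0.09085203, -0.01216814, -0.99579006]]), 't': array([-0.03566831,  0.51646734,  1.44243589])}
scene {'mtx': array([[512.6867725 ,   0.        , 321.92558052],
       [  0.        , 512.6867725 , 197.72728636],
       [  0.        ,   0.        ,   1.        ]]), 'R': array([[-0.84349377, -0.53691004,  0.01567987],
       [-0.41497722,  0.6328454 , -0.65368235],
       [ 0.34104568, -0.55788378, -0.75660659]]), 't': array([0.42628328, 0.28720699, 1.16969681])}
```

View pics/top0.png

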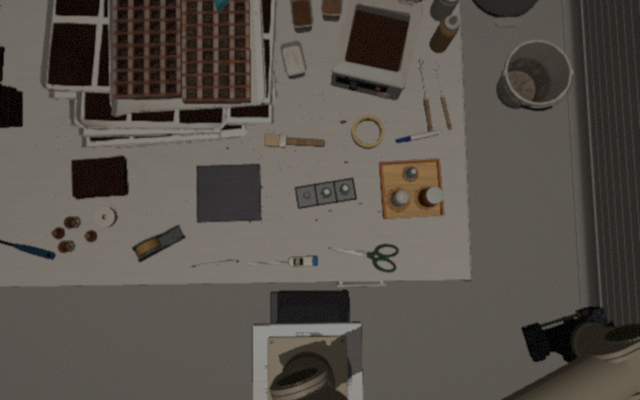

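View pics/scene0.png

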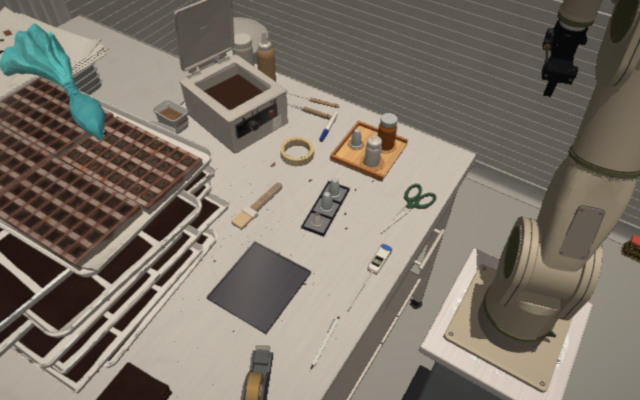

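The top view puts the caddy at about (412,188), with the jar right (432,196), the shaker left (400,198) and the spare at the back (410,173). The case is at (325,193) with the short nozzle apparently in its left (+y) cell, and the tray is at (228,193). Next I'll enlarge.

```bash
python3 - <<'E'
import cv2
a=cv2.imread("pics/top0.png")[145:230,285:455]
cv2.imwrite("pics/c1.png",cv2.convertScaleAbs(cv2.resize(a,None,fx=4.7,fy=4.7,interpolation=cv2.INTER_CUBIC),alpha=1.5))
a=cv2.imread("pics/scene0.png")[105:240,290:420]
cv2.imwrite("pics/c2.png",cv2.convertScaleAbs(cv2.resize(a,None,fx=4.4,fy=4.4,interpolation=cv2.INTER_CUBIC),alpha=1.3))
E
```

```text
(no output)
```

View pics/c1.png

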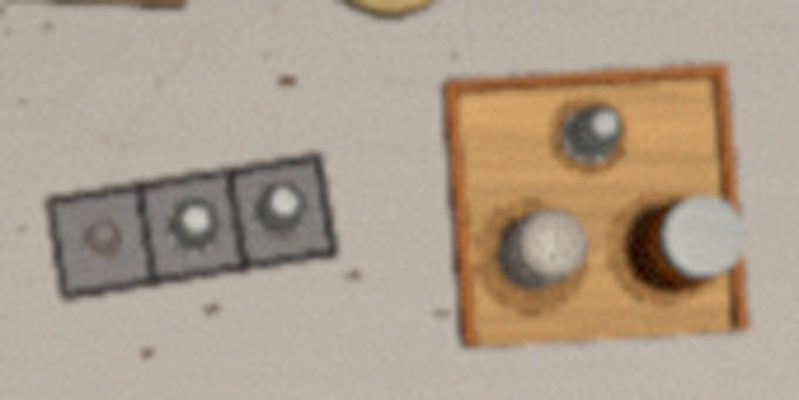

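View pics/c2.png

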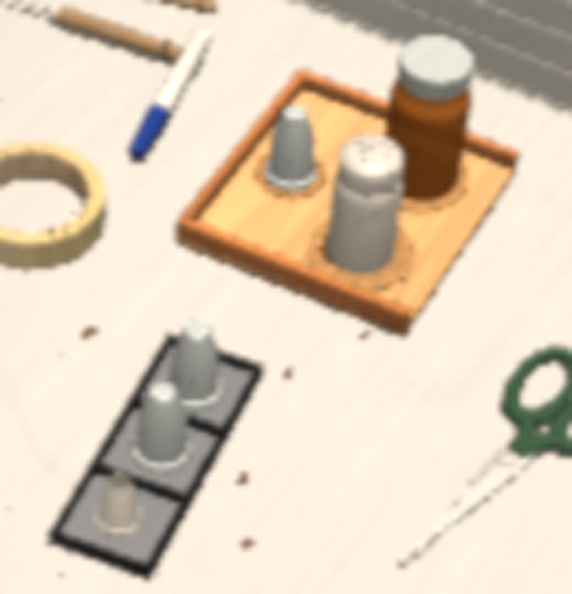

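Both crops confirm the jar on the −y coaster, the shaker on the +y coaster and the short nozzle in the +y cell. Tips in c1: jar lid (704,237), shaker (553,243), spare (604,123), short (103,236).

```bash
cat > h.py <<'E'
import numpy as np
from scipy.optimize import least_squares
from station import robot
P={n:robot.camera_params(n) for n in("top","scene")}
def ray(n,px,p=None):
    p=p or P[n]; d=p["R"].T@np.linalg.solve(p["mtx"],[px[0],px[1],1]); return -p["R"].T@p["t"],d
def atz(n,px,z,p=None):
    c,d=ray(n,px,p); return c+d*(z-c[2])/d[2]
def tri(obs):
    A=[];b=[]
    for n,px in obs:
        c,d=ray(n,px); d=d/np.linalg.norm(d); M=np.eye(3)-np.outer(d,d); A.append(M); b.append(M@c)
    A=np.vstack(A);b=np.hstack(b); x=np.linalg.lstsq(A,b,rcond=None)[0]; return x,np.abs(A@x-b).max()
def rectfit(pts,lx,ly): # pts world xy order BL,BR,FR,FL (back=+x,left=+y)
    m=np.array([[lx/2,ly/2],[lx/2,-ly/2],[-lx/2,-ly/2],[-lx/2,ly/2]]);q=np.array(pts)[:,:2]
    mc=q.mean(0); th=np.arctan2((m[:,0]*(q-mc)[:,1]-m[:,1]*(q-mc)[:,0]).sum(),(m*(q-mc)).sum())
    R=np.array([[np.cos(th),-np.sin(th)],[np.sin(th),np.cos(th)]])
    return mc,th,R,np.abs(q-mc-m@R.T).max()
E
python3 - <<'E'
from h import *
np.set_printoptions(precision=4,suppress=True)
c1=lambda u,v:("top",(285+(u+.5)/4.7-.5,145+(v+.5)/4.7-.5))
c2=lambda u,v:("scene",(290+(u+.5)/4.4-.5,105+(v+.5)/4.4-.5))
for k,a,b,z in[("jar",(704,237),(437,63),.117),("shaker",(553,243),(373,158),.103),("spare",(604,123),(293,112),.068),("short",(103,236),(118,476),.039),("g1",(197,218),(162,390),.059),("g2",(285,202),(197,330),.059)]:
    print(k,*tri([c1(*a),c2(*b)]),atz(*c1(*a),z),atz(*c2(*b),z))
for k,A,B,z,l in[("caddy",[(445,80),(727,65),(746,328),(464,346)],[(303,75),(518,157),(408,328),(180,230)],.022,(.17,.18)),("case",[(48,200),(320,155),(336,254),(63,297)],[(53,538),(170,337),(262,370),(148,575)],.010,(.066,.178))]:
    loc=[(-.03,.042),(-.03,-.042),(.045,0)] if k=="caddy" else [(0,.058),(0,0),(0,-.058)]
    for f,Q in((c1,A),(c2,B)):
        mc,th,R,e=rectfit([atz(*f(*q),z) for q in Q],*l); print(k,mc,th,e,(R@np.array(loc).T).T+mc)
mc,th,R,e=rectfit([atz("top",q,.01) for q in[(197,166),(260,164),(261,220),(197,222)]],.17,.19);print("tray",mc,th,e)
E
```

```text
jar [ 0.5111 -0.3611  0.1093] 0.00039359185696830057 [ 0.5108 -0.3591  0.117 ] [ 0.5073 -0.3527  0.117 ]
shaker [ 0.5099 -0.2745  0.0935] 0.0007683165177082563 [ 0.5098 -0.2725  0.103 ] [ 0.5049 -0.2653  0.103 ]
spare [ 0.5868 -0.3125  0.0659] 0.0002350946602640569 [ 0.5863 -0.3122  0.068 ] [ 0.586  -0.3103  0.068 ]
short [ 0.5244 -0.0042  0.0429] 0.0009349554357225287 [ 0.5238 -0.0046  0.039 ] [ 0.527  -0.0065  0.039 ]
g1 [ 0.5322 -0.0625  0.0589] 5.576672845897246e-05 [ 0.5321 -0.0625  0.059 ] [ 0.5322 -0.0624  0.059 ]
g2 [ 0.5413 -0.1168  0.057 ] 0.00015222031848449724 [ 0.5413 -0.1166  0.059 ] [ 0.5403 -0.1153  0.059 ]
caddy [ 0.5415 -0.3146] 0.042744259404134254 0.0016649474160698452 [[ 0.5097 -0.2739]
 [ 0.5133 -0.3579]
 [ 0.5864 -0.3127]]
caddy [ 0.5353 -0.308 ] -1.5224363754687524 0.009099714028721936 [[ 0.5758 -0.276 ]
 [ 0.4919 -0.28  ]
 [ 0.5375 -0.3529]]
case [ 0.532  -0.0605] 0.14645165373742325 0.0019818114571655 [[ 0.5235 -0.0032]
 [ 0.532  -0.0605]
 [ 0.5405 -0.1179]]
case [ 0.5288 -0.057 ] 0.14888442832875984 0.0021089548435411394 [[ 0.5202  0.0003]
 [ 0.5288 -0.057 ]
 [ 0.5374 -0.1144]]
tray [0.5356 0.2265] 0.014899068394413248 0.0018152484010992426
```

Call:
nudge_tcp --steps "0,0,-0.01,-0.185 | 0,0,-0.01,-0.185 | 0,0,-0.01,-0.185 | 0,0,-0.01,-0.185 | 0,0,-0.01,-0.185 | 0,0,-0.01,-0.185 | 0,0,-0.01,-0.187 | 0.032,0.038,0,0 | 0.032,0.038,0,0 | 0.032,0.038,0,0 | 0.032,0.038,0,0 | 0.032,0.038,0,0 | 0.032,0.038,0,0 | 0.032,0.038,0,0 | 0.032,0.038,0,0 | 0.032,0.038,0,0 | 0,0,0,0 | 0,0,0,0" --jaw 0.087 --grip_force 20

```text
time: 2.35
position: [0.5102, -0.3147, 0.2921]
ee_rot: [0.708, 0.707, -0.0, -0.0]
contact_force: [0.2, -0.3, -0.5]
width: 0.0871
grip_force: 0.0
```

```bash
python3 - <<'E'
from station import robot
import cv2,pickle
s=robot.read_state();print(s["position"],s["ee_rot"],s["joints"])
p=robot.camera_params("wrist");pickle.dump(p,open("w1.pkl","wb"))
cv2.imwrite("pics/w1.png",robot.get_image("wrist")[:,:,::-1])
E
```

```text
[ 0.51022668 -0.3146925   0.29210491] [ 7.07520295e-01  7.06692870e-01 -3.39780138e-04 -3.21754253e-04] [ 0.87082723  0.28985716 -0.49783173  1.39884804  0.13776333  1.48810385
  0.37792456]
```

View pics/w1.png

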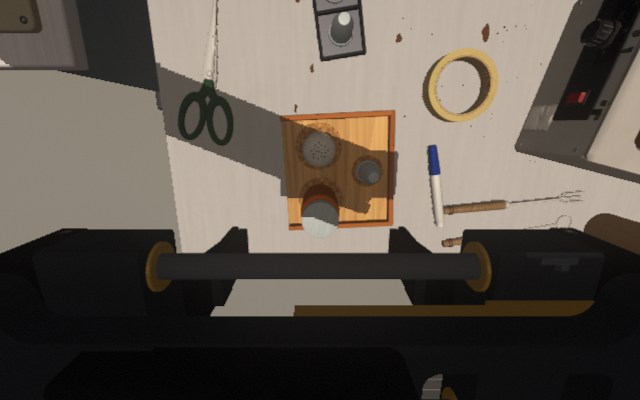

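The wrist view shows the shaker top at (320,150), the jar lid at (320,214), the spare's tip at (374,177) and its foot at (367,171).

```bash
python3 - <<'E'
from h import *
import pickle;p=pickle.load(open("w1.pkl","rb"))
np.set_printoptions(precision=4,suppress=True)
for k,q,z in[("shaker",(320,150),.102),("jar",(320,214),.116),("tip",(374,177),.067),("foot",(367,171),.014),("cBL",(394,111),.022),("cFL",(282,116),.022),("cBR",(394,226),.022),("g",(344,18),.059)]:print(k,atz("",q,z,p))
E
```

```text
shaker [ 0.5119 -0.2734  0.102 ]
jar [ 0.5119 -0.3514  0.116 ]
tip [ 0.5869 -0.3133  0.067 ]
foot [ 0.5861 -0.3133  0.014 ]
cBL [ 0.6202 -0.2241  0.022 ]
cFL [ 0.4567 -0.2308  0.022 ]
cBR [ 0.6323 -0.4017  0.022 ]
g [ 0.5417 -0.1163  0.059 ]
```

Call:
nudge_tcp --steps "-0.02,0,0.02,0 | -0.021,0.001,0.035,0 | 0,0,0.045,0 | 0,0,0.045,0 | 0,0,0.04,0 | 0,0,0.03,0 | 0,0,0.02,0 | 0,0,0,0"

```text
time: 3.4
position: [0.5101, -0.3558, 0.0557]
ee_rot: [0.708, 0.706, -0.0, -0.001]
contact_force: [-0.5, 0.0, 1.1]
width: 0.0873
grip_force: 0.0
```

Call:
nudge_tcp --steps "0,0,0,0 | 0,0,0,0 | 0,0,0,0 | 0,0,0,0 | 0,0,0,0" --jaw 0.03 --grip_force 20

```text
time: 4.03
position: [0.5119, -0.3553, 0.058]
ee_rot: [0.707, 0.707, 0.0, 0.0]
contact_force: [0.3, 0.4, 2.2]
width: 0.0534
grip_force: 19.9
```

Call:
nudge_tcp --steps "0,0,-0.02,0 | 0,0,-0.04,0 | 0,0,-0.04,0 | 0,0,-0.03,0 | 0.02,0.001,0,0 | 0.04,0.002,0,0 | 0.05,0.002,0,0 | 0.05,0.002,0,0 | 0.05,0.002,0,0 | 0.05,0.002,0,0 | 0.05,0.002,0,0 | 0.05,0.002,0,0 | 0.05,0.002,0,0 | 0.05,0.002,0,0 | 0.05,0.002,0,0 | 0.05,0.002,0,0 | 0.045,0.001,0,0 | 0.033,0,0,0 | 0,0,0,0"

```text
time: 6.4
position: [0.5334, 0.2866, 0.1867]
ee_rot: [0.705, 0.709, -0.0, -0.001]
contact_force: [0.4, -0.4, -2.2]
width: 0.0529
grip_force: 19.9
```

Call:
nudge_tcp --steps "0,0,0.04,0 | 0,0,0.04,0 | 0,0,0.03,0 | 0,0,0.015,0 | 0,0,0.003,0 | 0,0,0,0"

```text
time: 7.15
position: [0.5367, 0.283, 0.0605]
ee_rot: [0.707, 0.707, 0.001, 0.0]
contact_force: [0.3, -0.7, -1.9]
width: 0.0531
grip_force: 19.9
```

Call:
nudge_tcp --steps "0,0,0.004,0 | 0,0,0.003,0 | 0,0,0.002,0 | 0,0,0,0"

```text
time: 7.65
position: [0.5364, 0.2828, 0.0509]
ee_rot: [0.707, 0.707, 0.0, 0.0]
contact_force: [-1.0, -1.0, 2.7]
width: 0.0533
grip_force: 19.9
```

Call:
nudge_tcp --steps "0,0,0.001,0 | 0,0,0,0 | 0,0,0,0"

```text
time: 8.02
position: [0.5366, 0.2829, 0.0508]
ee_rot: [0.708, 0.707, 0.0, 0.0]
contact_force: [-3.6, -2.7, 12.2]
width: 0.0529
grip_force: 20.0
```

Call:
nudge_tcp --steps "0,0,0,0 | 0,0,0,0 | 0,0,0,0 | 0,0,-0.02,0 | 0,0,-0.05,0 | 0,0,-0.05,0 | 0,0,-0.03,0 | -0.03,-0.001,0,0 | -0.05,-0.003,0,0 | -0.05,-0.003,0,0 | -0.05,-0.003,0,0 | -0.05,-0.003,0,0 | -0.05,-0.003,0,0 | -0.05,-0.003,0,0 | -0.05,-0.003,0,0 | -0.05,-0.002,0,0 | -0.05,-0.002,0,0 | -0.046,-0.001,0,0 | -0.03,0,0,0 | 0,0,0,0" --jaw 0.087

```text
time: 10.52
position: [0.5083, -0.2757, 0.2005]
ee_rot: [0.709, 0.705, 0.0, 0.0]
contact_force: [-0.5, 0.9, -1.6]
width: 0.0869
grip_force: 0.0
```

Call:
nudge_tcp --steps "0,0,0.03,0 | 0,0,0.04,0 | 0,0,0.035,0 | 0,0,0.02,0 | 0,0,0,0 | 0,0,0,0"

```text
time: 11.28
position: [0.5098, -0.2733, 0.0762]
ee_rot: [0.707, 0.707, 0.0, 0.001]
contact_force: [0.2, 0.6, 0.0]
width: 0.087
grip_force: 0.0
```

Call:
nudge_tcp --steps "0,0.001,0.015,0 | 0,0,0.008,0 | 0,0,0,0 | 0,0,0,0"

```text
time: 11.78
position: [0.5099, -0.2732, 0.0517]
ee_rot: [0.707, 0.707, 0.0, 0.0]
contact_force: [0.7, 0.8, 0.1]
width: 0.0869
grip_force: 0.0
```

Call:
nudge_tcp --steps "0,0,0,0 | 0,0,0,0 | 0,0,0,0 | 0,0,0,0 | 0,0,0,0 | 0,0,0,0" --jaw 0.03 --grip_force 20

```text
time: 12.52
position: [0.51, -0.2733, 0.0517]
ee_rot: [0.707, 0.707, 0.0, 0.0]
contact_force: [1.5, 0.2, 0.6]
width: 0.044
grip_force: 19.9
```

Call:
nudge_tcp --steps "0,0,-0.02,0 | 0,0,-0.04,0 | 0,0,-0.04,0 | 0,0,-0.01,0 | 0.025,0.002,0,0 | 0.045,0.003,0,0 | 0.05,0.003,0,0 | 0.05,0.003,0,0 | 0.05,0.003,0,0 | 0.05,0.003,0,0 | 0.05,0.003,0,0 | 0.05,0.003,0,0 | 0.05,0.002,0,0 | 0.045,0.002,0,0 | 0.03,0,0,0 | 0,0,0,0 | 0,0,0.03,0 | 0,0,0.04,0 | 0,0,0.03,0 | 0,0,0,0"

```text
time: 15.02
position: [0.5358, 0.2196, 0.0594]
ee_rot: [0.708, 0.706, -0.002, -0.001]
contact_force: [0.3, 0.1, -1.0]
width: 0.0443
grip_force: 19.9
```

Call:
nudge_tcp --steps "0,0,0.008,0 | 0,0,0.003,0 | 0,0,0,0"

```text
time: 15.4
position: [0.5375, 0.2217, 0.051]
ee_rot: [0.707, 0.707, 0.0, 0.0]
contact_force: [0.4, 0.3, -2.1]
width: 0.044
grip_force: 19.9
```

Call:
nudge_tcp --steps "0,0,0.003,0 | 0,0,0.0015,0 | 0,0,0.001,0 | 0,0,0,0 | 0,0,0,0"

```text
time: 16.02
position: [0.5373, 0.2217, 0.0451]
ee_rot: [0.707, 0.707, 0.0, 0.0]
contact_force: [-0.2, -0.6, -1.7]
width: 0.044
grip_force: 19.9
```

Call:
nudge_tcp --steps "0,0,0.001,0 | 0,0,0,0"

```text
time: 16.27
position: [0.5374, 0.2219, 0.0446]
ee_rot: [0.707, 0.707, 0.0, 0.0]
contact_force: [-1.4, -1.4, 5.7]
width: 0.0441
grip_force: 19.9
```

Call:
nudge_tcp --steps "0,0,0,0 | 0,0,0,0 | 0,0,0,0 | 0,0,-0.02,0 | 0,0,-0.05,0 | 0,0,-0.05,0 | 0,0,-0.05,0 | -0.03,0,-0.02,0 | -0.05,-0.002,0,0 | -0.05,-0.002,0,0 | -0.05,-0.002,0,0 | -0.05,0,0,0 | -0.035,0,0,0 | -0.017,0,0,0 | 0,0,0,0 | 0,0,0,0" --jaw 0.087

```text
time: 18.27
position: [0.5311, -0.0582, 0.2344]
ee_rot: [0.707, 0.708, 0.0, -0.0]
contact_force: [-0.1, 0.5, 0.3]
width: 0.0869
grip_force: 0.0
```

```bash
python3 - <<'E'
from station import robot
import cv2,pickle
p=robot.camera_params("wrist");pickle.dump(p,open("w2.pkl","wb"))
im=robot.get_image("wrist")[:,:,::-1]
cv2.imwrite("pics/w2.png",im)
E
```

```text
(no output)
```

View pics/w2.png

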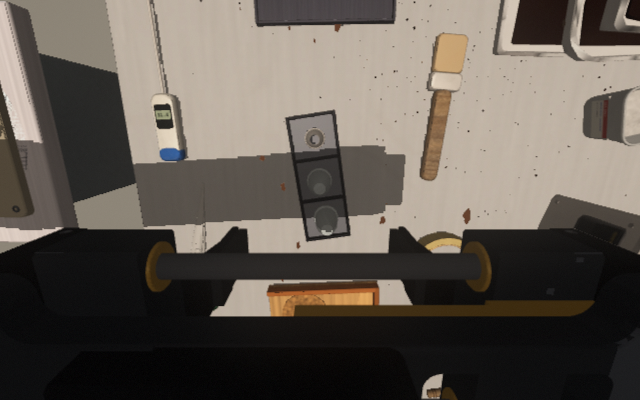

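The short nozzle is in the +y cell with its tip at about (315,140). The case corners are (334,111), (349,236), (306,241) and (287,118).

```bash
python3 - <<'E'
from h import *
import pickle;p=pickle.load(open("w2.pkl","rb"))
np.set_printoptions(precision=4,suppress=True)
for k,q,z in[("tip",(315,140),.039),("base",(316,137),.005)]:print(k,atz("",q,z,p))
mc,th,R,e=rectfit([atz("",q,.01,p) for q in[(335,111),(350,236),(306,241),(287,118)]],.066,.178);print(mc,th,e,mc+R@[0,.058])
E
```

```text
tip [ 0.5268 -0.005   0.039 ]
base [ 0.5278 -0.0027  0.005 ]
[ 0.5332 -0.0607] 0.1368388685374573 0.0017464583366576941 [ 0.5253 -0.0033]
```

Call:
nudge_tcp --steps "0.027,-0.003,0,0 | 0.027,-0.002,0,0 | 0,0,0.03,-0.07 | 0,0,0.05,-0.07 | 0,0,0.05,0 | 0,0,0.04,0 | 0,0,0.02,0 | 0,0,0,0 | 0,0,0,0" --jaw 0.055

```text
time: 19.45
position: [0.5272, -0.0059, 0.0456]
ee_rot: [0.656, 0.755, 0.001, 0.001]
contact_force: [0.3, -0.4, 0.3]
width: 0.055
grip_force: 0.0
```

```bash
python3 - <<'E'
from station import robot
import cv2
cv2.imwrite("pics/s2.png",cv2.resize(robot.get_image("scene")[170:250,270:390,::-1],None,fx=5,fy=5,interpolation=cv2.INTER_CUBIC))
E
```

```text
(no output)
```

View pics/s2.png

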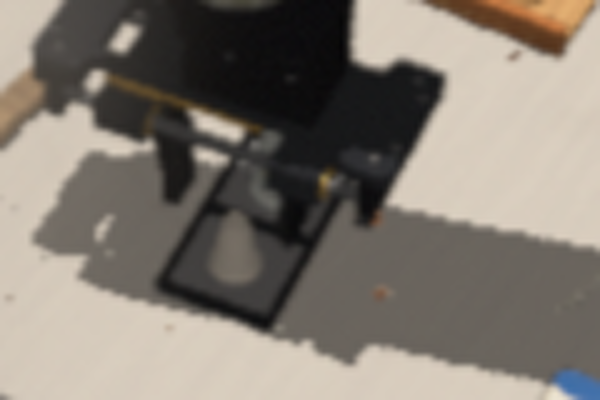

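The nozzle tip at (236,210) lies midway between the fingertips at (175,195) and (295,235), so I go down and grip.

Call:
nudge_tcp --steps "0.001,0,0.015,0 | 0,0,0.012,0 | 0,0,0.005,0 | 0,0,0,0 | 0,0,0,0"

```text
time: 20.12
position: [0.526, -0.0053, 0.0122]
ee_rot: [0.656, 0.755, 0.0, 0.0]
contact_force: [-0.6, -0.1, -0.5]
width: 0.0548
grip_force: 0.0
```

Call:
nudge_tcp --steps "0,0,0,0 | 0,0,0,0 | 0,0,0,0 | 0,0,0,0 | 0,0,0,0" --jaw 0.01 --grip_force 15

```text
time: 20.75
position: [0.5258, -0.0053, 0.012]
ee_rot: [0.656, 0.754, -0.0, 0.0]
contact_force: [-0.2, 0.1, -0.6]
width: 0.0219
grip_force: 14.7
```

Call:
nudge_tcp --steps "0,0,-0.01,0 | 0,0,-0.02,0 | 0,0,-0.03,0.07 | 0,0,-0.02,0.07 | 0.03,0.002,0,0 | 0.04,0.002,0,0 | 0.04,0.003,0,0 | 0.03,0.003,0,0 | 0.018,0,0,0 | 0,0,0,0 | 0,0,0,0"

```text
time: 22.12
position: [0.5362, 0.1511, 0.0922]
ee_rot: [0.708, 0.706, -0.0, 0.0]
contact_force: [0.5, -0.7, -0.0]
width: 0.0219
grip_force: 14.7
```

```bash
python3 - <<'E'
from station import robot
import cv2
cv2.imwrite("pics/s3.png",cv2.resize(robot.get_image("scene")[180:340,190:350,::-1],None,fx=3.6,fy=3.6,interpolation=cv2.INTER_CUBIC))
E
```

```text
(no output)
```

View pics/s3.png

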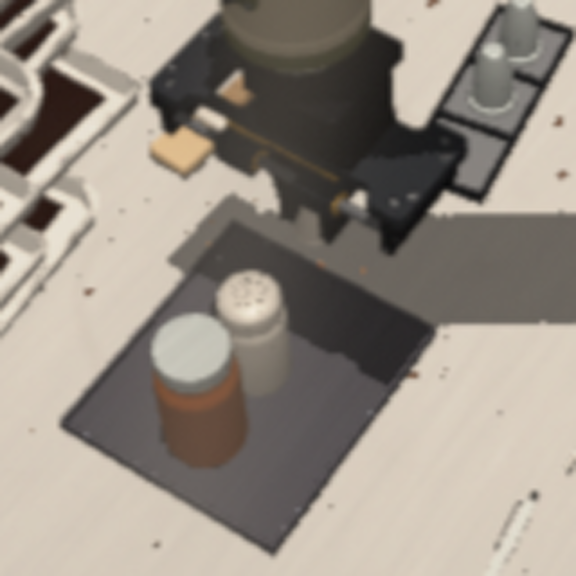

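The jar and shaker stand upright on the tray and the short nozzle hangs in the fingers. The tray corners are (235,222), (435,328), (272,552) and (65,425).

```bash
python3 - <<'E'
from h import *
np.set_printoptions(precision=4,suppress=True)
for q in[(235,222),(435,328),(272,552),(65,425)]:print(atz("scene",(190+q[0]/3.6,180+q[1]/3.6),.01))
E
```

```text
[0.618  0.1373 0.01  ]
[0.4522 0.1339 0.01  ]
[0.4473 0.3238 0.01  ]
[0.6116 0.3253 0.01  ]
```

Call:
nudge_tcp --steps "0.004,0,0,0 | 0,0,0.02,0 | 0,0,0.03,0 | 0,0,0.02,0 | 0,0,0.005,0 | 0,0,0,0 | 0,0,0,0"

```text
time: 23.05
position: [0.5367, 0.157, 0.0179]
ee_rot: [0.707, 0.707, 0.001, 0.0]
contact_force: [-0.1, -0.3, -0.3]
width: 0.022
grip_force: 14.7
```

Call:
nudge_tcp --steps "0,0,0.003,0 | 0,0,0.001,0 | 0,0,0,0"

```text
time: 23.42
position: [0.536, 0.1567, 0.013]
ee_rot: [0.707, 0.707, -0.0, 0.0]
contact_force: [-0.1, -0.1, -0.5]
width: 0.022
grip_force: 14.7
```

Call:
nudge_tcp --steps "0,0,0.001,0 | 0,0,0,0"

```text
time: 23.68
position: [0.5361, 0.1567, 0.0121]
ee_rot: [0.707, 0.707, 0.0, 0.0]
contact_force: [0.8, -0.4, 0.8]
width: 0.0222
grip_force: 14.7
```

Call:
nudge_tcp --steps "0,0,0,0 | 0,0,0,0 | 0,0,0,0 | 0,0,-0.02,0 | 0,0,-0.04,0 | 0,0,-0.05,0 | -0.03,0.003,0,0 | -0.05,0.005,0,0 | -0.05,0.005,0,0 | -0.05,0.005,0,0 | -0.05,0.005,0,0 | -0.05,0.006,0,0 | -0.05,0.006,0,0 | -0.05,0.006,0,0 | -0.05,0.005,0,0 | -0.03,0.004,0,0 | -0.01,0,0,0 | 0,0,0,0 | 0,0,0,0" --jaw 0.055

```text
time: 26.05
position: [0.586, -0.3113, 0.1226]
ee_rot: [0.707, 0.708, 0.0, -0.0]
contact_force: [0.1, -0.5, 0.9]
width: 0.0551
grip_force: 0.0
```

```bash
python3 - <<'E'
from station import robot
import cv2,pickle
p=robot.camera_params("wrist");pickle.dump(p,open("w3.pkl","wb"))
a=robot.get_image("wrist")[:,:,::-1];b=robot.get_image("scene")[180:340,190:350,::-1]
import numpy as np
cv2.imwrite("pics/w3.png",np.hstack([cv2.resize(a[60:300,180:460],(466,400)),cv2.resize(b,(300,300))[:].repeat(1,0) if 0 else cv2.resize(b,(330,400))]))
E
```

```text
(no output)
```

View pics/w3.png

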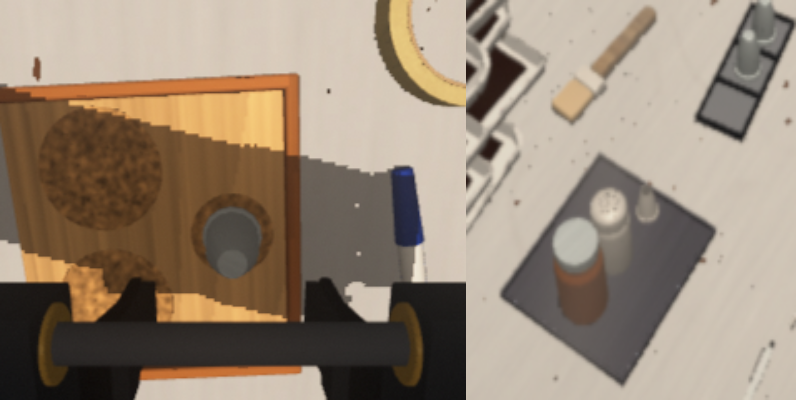

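The right half shows all three standing on the tray and the +y cell empty. In the left half the spare is centred between the fingers, with its tip at crop (232,263).

```bash
python3 - <<'E'
from h import *
import pickle;p=pickle.load(open("w3.pkl","rb"))
print(atz("",(319.4,217.8),.066,p),atz("",(319.4,202),.012,p))
E
```

```text
[ 0.58661533 -0.31314197  0.066     ] [ 0.58689082 -0.31448557  0.012     ]
```

Call:
nudge_tcp --steps "-0.002,0,0.02,0 | 0,0,0.035,0 | 0,0,0.025,0 | 0,0,0.012,0 | 0,0,0,0 | 0,0,0,0"

```text
time: 26.9
position: [0.5862, -0.3155, 0.0311]
ee_rot: [0.707, 0.707, 0.0, 0.001]
contact_force: [0.4, -0.3, -0.4]
width: 0.0554
grip_force: 0.0
```

Call:
nudge_tcp --steps "0.001,0,0.004,0 | 0,0,0.003,0 | 0,0,0,0 | 0,0,0,0" --jaw 0.042

```text
time: 27.4
position: [0.5856, -0.3144, 0.0232]
ee_rot: [0.707, 0.707, 0.0, 0.0]
contact_force: [-0.1, 0.8, -0.1]
width: 0.042
grip_force: 0.0
```

Call:
nudge_tcp --steps "0,0,0,0 | 0,0,0,0 | 0,0,0,0 | 0,0,0,0" --jaw 0.015 --grip_force 20

```text
time: 27.9
position: [0.5857, -0.3144, 0.0231]
ee_rot: [0.707, 0.707, 0.0, 0.0]
contact_force: [0.4, 0.3, 1.4]
width: 0.0292
grip_force: 20.0
```

Call:
nudge_tcp --steps "0,0,-0.01,0 | 0,0,-0.03,0 | 0,0,-0.03,0 | 0,0,-0.03,0 | 0,0,0,0 | 0,0,0,0"

```text
time: 28.65
position: [0.5853, -0.3143, 0.1229]
ee_rot: [0.707, 0.707, -0.0, -0.0]
contact_force: [0.2, 0.3, -1.1]
width: 0.0295
grip_force: 20.0
```

Call:
nudge_tcp --steps "0.03,-0.006,0,0 | 0.04,-0.008,0,0 | 0.05,-0.009,0,0 | 0.05,-0.009,0,0 | 0.05,-0.009,0,0 | 0.04,-0.009,0,0 | 0.03,-0.006,0,0 | 0.02,-0.004,0,0 | 0,0,0,-0.07 | 0,0,0,-0.07 | 0,0,0,0 | 0,0,0,0"

```text
time: 30.15
position: [0.5258, -0.0046, 0.1228]
ee_rot: [0.657, 0.754, -0.0, -0.0]
contact_force: [-0.2, 0.8, -0.2]
width: 0.0292
grip_force: 20.0
```

Call:
nudge_tcp --steps "0,-0.001,0.02,0 | 0,0,0.035,0 | 0,0,0.025,0 | 0,0,0.014,0 | 0,0,0.007,0 | 0,0,0.003,0 | 0,0,0,0 | 0,0,0,0"

```text
time: 31.15
position: [0.5253, -0.0045, 0.0196]
ee_rot: [0.656, 0.754, 0.0, 0.0]
contact_force: [0.5, 0.2, -0.1]
width: 0.0292
grip_force: 20.0
```

Call:
nudge_tcp --steps "0,0,0.002,0 | 0,0,0,0 | 0,0,0,0"

```text
time: 31.52
position: [0.5249, -0.0044, 0.0171]
ee_rot: [0.656, 0.754, -0.0, 0.0]
contact_force: [-0.7, -0.2, -0.9]
width: 0.0292
grip_force: 20.0
```

Call:
nudge_tcp --steps "0,0,0.001,0 | 0,0,0,0"

```text
time: 31.78
position: [0.5249, -0.0044, 0.0161]
ee_rot: [0.656, 0.755, 0.0, 0.0]
contact_force: [0.5, 0.5, -0.0]
width: 0.029
grip_force: 20.0
```

Call:
nudge_tcp --steps "0,0,0,0 | 0,0,0,0 | 0,0,0,0 | 0,0,-0.02,0 | 0,0,-0.04,0 | 0,0,-0.05,0.07 | 0,0,-0.04,0.07 | 0.03,0.001,0,0 | 0.045,0.002,0,0 | 0.05,0.002,0,0 | 0.05,0.002,0,0 | 0.05,0.002,0,0 | 0.04,0.002,0,0 | 0.022,0,0,0 | 0,0,0,0 | 0,0,0,0" --jaw 0.055

```text
time: 33.78
position: [0.5365, 0.2815, 0.1667]
ee_rot: [0.708, 0.706, 0.0, 0.0]
contact_force: [-0.2, -0.8, -0.1]
width: 0.0548
grip_force: 0.0
```

```bash
python3 - <<'E'
from station import robot
import cv2
cv2.imwrite("pics/s4.png",cv2.resize(robot.get_image("scene")[160:340,190:370,::-1],None,fx=3.3,fy=3.3,interpolation=cv2.INTER_CUBIC))
E
```

```text
(no output)
```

View pics/s4.png

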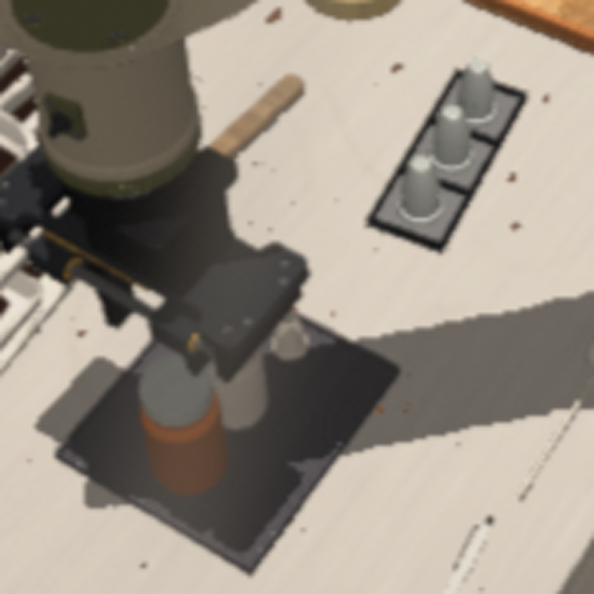

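Three tall nozzles now stand in the case, the newest at (420,190), and the tray items are upright. Next is the jar.

Call:
nudge_tcp --steps "0,0,0,0 | 0,0,0,0 | 0,0,0,0 | 0.001,0,0.02,0 | 0,0,0.04,0 | 0,0,0.035,0 | 0,0,0.02,0 | 0,0,0,0 | 0,0,0,0" --jaw 0.087

```text
time: 34.95
position: [0.5368, 0.2842, 0.0522]
ee_rot: [0.707, 0.707, 0.001, 0.0]
contact_force: [0.4, -0.0, 0.2]
width: 0.0866
grip_force: 0.0
```

Call:
nudge_tcp --steps "0,0,0,0 | 0,0,0,0 | 0,0,0,0 | 0,0,0,0" --jaw 0.03 --grip_force 20

```text
time: 35.45
position: [0.5362, 0.2836, 0.0512]
ee_rot: [0.707, 0.707, 0.0, 0.0]
contact_force: [-0.1, 0.4, -1.1]
width: 0.055
grip_force: 0.0
```

Call:
nudge_tcp --steps "0,0,0,0 | 0,0,0,0 | 0,0,0,0"

```text
time: 35.83
position: [0.5363, 0.2836, 0.0511]
ee_rot: [0.707, 0.707, 0.0, 0.0]
contact_force: [0.5, -0.2, 1.8]
width: 0.0532
grip_force: 20.0
```

Call:
nudge_tcp --steps "0,0,-0.02,0 | 0,0,-0.04,0 | 0,0,-0.04,0 | 0,0,-0.03,0 | -0.02,0,0,0 | -0.04,-0.002,0,0 | -0.05,-0.002,0,0 | -0.05,-0.002,0,0 | -0.05,-0.002,0,0 | -0.05,-0.002,0,0 | -0.05,-0.002,0,0 | -0.05,-0.002,0,0 | -0.05,-0.002,0,0 | -0.05,-0.002,0,0 | -0.05,-0.002,0,0 | -0.05,-0.002,0,0 | -0.045,-0.002,0,0 | -0.0345,-0.0007,0,0 | 0,0,0,0 | 0,0,0,0"

```text
time: 38.33
position: [0.5112, -0.3548, 0.1817]
ee_rot: [0.707, 0.707, 0.0, -0.0]
contact_force: [-0.8, 0.2, -1.1]
width: 0.0528
grip_force: 20.0
```

Call:
nudge_tcp --steps "-0.001,0.001,0.03,0 | 0,0,0.04,0 | 0,0,0.03,0 | 0,0,0.012,0 | 0,0,0.005,0 | 0,0,0.003,0 | 0,0,0,0 | 0,0,0,0"

```text
time: 39.33
position: [0.5122, -0.3571, 0.0618]
ee_rot: [0.707, 0.707, 0.0, 0.001]
contact_force: [-0.4, 0.1, -2.8]
width: 0.0532
grip_force: 20.0
```

Call:
nudge_tcp --steps "0,0,0.002,0 | 0,0,0.001,0 | 0,0,0,0 | 0,0,0,0"

```text
time: 39.83
position: [0.5118, -0.357, 0.0582]
ee_rot: [0.707, 0.707, -0.0, 0.0]
contact_force: [0.4, -0.4, -0.4]
width: 0.053
grip_force: 19.9
```

Call:
nudge_tcp --steps "0,0,0.001,0 | 0,0,0,0 | 0,0,0,0"

```text
time: 40.2
position: [0.5119, -0.357, 0.0581]
ee_rot: [0.707, 0.707, -0.0, 0.0]
contact_force: [-4.0, 1.9, 8.5]
width: 0.0528
grip_force: 19.9
```

Call:
nudge_tcp --steps "0,0,0,0 | 0,0,0,0 | 0,0,0,0 | 0,0,-0.02,0 | 0,0,-0.05,0 | 0,0,-0.05,0 | 0,0,-0.02,0 | 0.03,0.001,0,0 | 0.05,0.003,0,0 | 0.05,0.003,0,0 | 0.05,0.003,0,0 | 0.05,0.003,0,0 | 0.05,0.003,0,0 | 0.05,0.003,0,0 | 0.05,0.002,0,0 | 0.05,0.002,0,0 | 0.05,0.002,0,0 | 0.05,0.001,0,0 | 0.034,0,0,0 | 0.015,0,0,0" --jaw 0.087

```text
time: 42.7
position: [0.5377, 0.2241, 0.1973]
ee_rot: [0.706, 0.708, 0.0, -0.0]
contact_force: [-0.3, -0.2, 0.6]
width: 0.0868
grip_force: 0.0
```

Call:
nudge_tcp --steps "0,0,0,0 | 0,0,0.03,0 | 0,0,0.04,0 | 0,0,0.035,0 | 0,0,0.02,0 | 0,0,0,0 | 0,0,0,0"

```text
time: 43.58
position: [0.5393, 0.2221, 0.0734]
ee_rot: [0.708, 0.707, 0.001, 0.0]
contact_force: [0.1, 0.4, 0.3]
width: 0.0869
grip_force: 0.0
```

Call:
nudge_tcp --steps "0,-0.001,0.015,0 | 0,0,0.01,0 | 0,0,0.002,0 | 0,0,0,0 | 0,0,0,0"

```text
time: 44.2
position: [0.5376, 0.2223, 0.0454]
ee_rot: [0.707, 0.707, 0.0, 0.0]
contact_force: [0.4, 0.3, 1.7]
width: 0.0869
grip_force: 0.0
```

Call:
nudge_tcp --steps "0,0,0,0 | 0,0,0,0 | 0,0,0,0 | 0,0,0,0 | 0,0,0,0 | 0,0,0,0" --jaw 0.03 --grip_force 20

```text
time: 44.95
position: [0.5375, 0.2221, 0.0451]
ee_rot: [0.707, 0.707, 0.0, 0.0]
contact_force: [0.9, 0.4, 0.1]
width: 0.0441
grip_force: 20.0
```

Call:
nudge_tcp --steps "0,0,-0.02,0 | 0,0,-0.04,0 | 0,0,-0.04,0 | 0,0,-0.02,0 | -0.025,-0.002,0,0 | -0.045,-0.003,0,0 | -0.05,-0.003,0,0 | -0.05,-0.003,0,0 | -0.05,-0.003,0,0 | -0.05,-0.003,0,0 | -0.05,-0.003,0,0 | -0.05,-0.003,0,0 | -0.05,-0.003,0,0 | -0.045,-0.001,0,0 | -0.03,0,0,0 | 0,0,0,0 | 0,0,0,0"

```text
time: 47.08
position: [0.5099, -0.2718, 0.1649]
ee_rot: [0.707, 0.707, 0.0, -0.0]
contact_force: [-0.7, 0.3, -1.4]
width: 0.0439
grip_force: 20.0
```

Call:
nudge_tcp --steps "0,0,0.03,0 | 0,0,0.04,0 | 0,0,0.025,0 | 0,0,0.012,0 | 0,0,0,0 | 0,0,0,0"

```text
time: 47.82
position: [0.5107, -0.2729, 0.0593]
ee_rot: [0.707, 0.707, 0.0, 0.001]
contact_force: [1.0, 0.1, -0.4]
width: 0.0437
grip_force: 20.0
```

Call:
nudge_tcp --steps "0,0,0.003,0 | 0,0,0.002,0 | 0,0,0.001,0 | 0,0,0,0 | 0,0,0,0"

```text
time: 48.45
position: [0.5099, -0.2729, 0.0521]
ee_rot: [0.707, 0.707, -0.0, 0.0]
contact_force: [0.4, 1.1, -1.6]
width: 0.0437
grip_force: 20.0
```

Call:
nudge_tcp --steps "0,0,0.0005,0 | 0,0,0,0 | 0,0,0,0"

```text
time: 48.82
position: [0.51, -0.273, 0.0519]
ee_rot: [0.707, 0.707, -0.0, 0.0]
contact_force: [-2.4, 1.4, 5.0]
width: 0.0438
grip_force: 19.9
```

Touched; release, raise and inspect.

Call:
nudge_tcp --steps "0,0,0,0 | 0,0,0,0 | 0,0,0,0 | 0,0,0,0 | 0,0,-0.02,0 | 0,0,-0.05,0 | 0,0,-0.05,0 | 0,0,-0.05,0 | 0,0,-0.05,0 | 0,0,0,0 | 0,-0.04,0,0 | 0,-0.05,0,0 | 0,0,0,0 | 0,0,0,0 | 0,0,0,0" --jaw 0.087

```text
time: 50.7
position: [0.4209, -0.2724, 0.2716]
ee_rot: [0.707, 0.707, 0.0, 0.0]
contact_force: [1.2, 0.1, -0.1]
width: 0.087
grip_force: 0.0
```

```bash
python3 - <<'E'
from station import robot
import cv2
a=robot.get_image("scene")[95:345,190:430,::-1]
b=robot.get_image("top")[140:235,190:450,::-1]
import numpy as np
cv2.imwrite("pics/f.png",cv2.resize(a,(576,600),interpolation=cv2.INTER_CUBIC)); cv2.imwrite("pics/f2.png",cv2.resize(b,None,fx=3,fy=3,interpolation=cv2.INTER_CUBIC))
E
```

```text
(no output)
```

View pics/f.png

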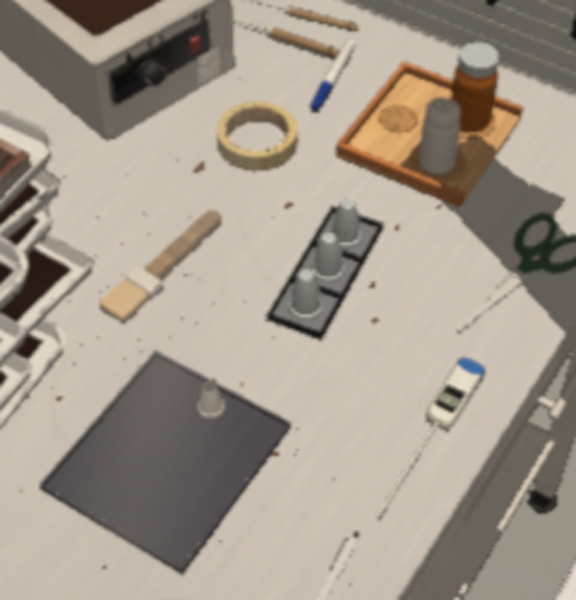

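The jar (475,90) and shaker (440,135) are upright on their coasters. Three tall nozzles stand in the case, the short one is on the tray at (210,400), and the robot is clear.

```bash
python3 -c "
from station import robot
print(robot.close_job())"
```

```text
the job is handed in; nothing more can be done
None
```

The job was handed in at about 51 s: the tall nozzle is in the short one's cell, the short one stands on the side tray, the jar and shaker are back upright on their own coasters, and the two good nozzles were left where they stood.

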